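# Load two boxed rolls into the warm holding chute

### The job

Load the two boxed rolls into the warm holding chute from its loading shelf, each into the lane marked with its own colour: push each box, lid up, through that lane's sprung flap far enough that it runs down the rollers to the front stop and the flap closes behind it. Leave the drinks cup, tape dispenser, receipt printer and telephone standing where they are.

Things in the scene. Friction and masses are not known exactly. Their poses are not given: they have to be found in the camera images.
- chute: Stainless gravity holding chute, fixed on the counter (place and heading vary). Origin: on the counter, below the middle of its mouth; x points into the chute, away from the robot, y left, z up. At x = 0 are the mouths of three lanes, centres at y = -80, 0, +80 mm, each 76 mm wide and 56 mm high, between 4 mm walls at y = -122, -40, +40, +122 mm.
- shelf_edge (a point): Middle of the near edge of the chute's loading shelf, on its top face: 145 mm before the mouth (chute x = -145 mm) and 115 mm above the counter. The shelf is level, bare and 250 mm wide, and runs from here to the mouth at that height. Ordinary steel, but its last 40 mm before the mouth are as slick as the rollers.
- canopy_edge (a point): Middle of the near top edge over the three mouths (chute x = -4 mm, 183 mm above the counter). A header bar runs here across the chute, underside 171 mm above the counter; behind it lies a flat clear canopy, its top at 183 mm; colour plates on it reach 186 mm.
- roller_top (a point): Top of the roller lanes, middle of the chute: in the plane of the mouths (chute x = 0), 115 mm above the counter. From here all three lane floors are slick rollers (friction about 0.08) falling at 12 degrees to a low front stop across them at chute x = 252 mm, 61 mm above the counter. A box whose middle has passed x = 0 tips onto them and runs to the stop by itself.
- flap_left (a joint): Amber clear flap of the lane at y = +80 mm: 72 mm wide, 54 mm long, hinged along its top edge 11 mm inside the mouth, 171 mm above the counter. Angle in rad: 0 hanging shut, grows as its lower edge swings into the chute, at most 1.45. Lightly sprung shut (0.007 N m shut, 0.035 N m wide open). It rides on a passing box at about 1.3 and shuts once the tail is 60 mm past the mouth.
- flap_middle (a joint): The same flap of the lane at y = 0.
- flap_right (a joint): The same flap of the lane at y = -80 mm.
- tag_red: Red lane marker, fixed: a flat red plate 34 x 62 x 3 mm on the canopy just behind the mouth and a red strip on the loading shelf's front edge, in line with the lane it names. Which lane has which colour varies. Origin: the middle of that lane's mouth, at the loading shelf's top face (115 mm above the counter); axes as the chute's (x into the lane).
- tag_green: Green lane marker, same shape and origin, for the green lane.
- tag_blue: Blue lane marker, same shape and origin, for the third lane, which is not used now.
- box_red: Closed brown card meal box with a red sleeve round its middle, 150 mm long (x) x 60 mm wide (y) x 44 mm high (z), 0.3 to 0.55 kg, rigid, the same at both ends. Lies lid up on the counter left or right of the chute, length within 30 degrees of across. Origin: centre of its underside. The cup stands as close as 10 mm to one half of its far side: a finger fits only along the other half.
- box_green: The same box with a green sleeve, on the other side of the chute. The tape dispenser stands along its far side, about 25 to 50 mm off, nearly parallel.
- cup: Lidded takeaway drinks cup, brown sleeve, 84 mm across the lid, 56 mm across the foot, 124 mm high, 0.36 kg; must stay standing. Origin: centre of its foot. About 90 mm from the red box's centre line.
- dispenser: Yellow desk tape dispenser, 150 mm (x) x 56 mm (y), 84 mm high at the roll, 0.75 kg. Origin: centre of its underside.
- printer: Black receipt printer, 150 x 130 x 136 mm high, 1.5 kg, on the counter near the robot, on the left or the right. Origin: centre of its underside.
- phone: White desk telephone, 180 x 150 x 67 mm high, 0.8 kg, on the counter near the robot, on the side opposite the printer. Origin: centre of its underside.

How it is judged:
By the outcome, as a careful person would: the job done as asked, in the order asked, and still so for the second after the job is handed in, with the robot touching nothing.
It also fails if it takes over 70 s, if anything falls off the work surface, if the arm or the gripper's body presses on something with over 40 N, if the wrist force passes 120 N, or if a joint passes its speed limit or range.

### The arm

A 6-joint arm with a two-finger parallel gripper is mounted at the origin on the work surface. World frame = base frame: x ahead of the robot, y to its left, z up, the work surface at z = 0. Lengths are in m, angles in rad, forces in N, time in s.
With the tool pointing down it reaches from about 0.375 to 0.9 m from the base axis. Payload 3.1 kg.
Tool frame: the origin (TCP) lies where the fingers leave the gripper's body, on its centre line; the fingertips stand manip.tip_reach ahead of it and the grasp point (between the pads) lies 54 mm ahead of it (manip.tip_reach is the distance from the TCP to the fingertips, in m); z points along the fingers, y is the direction in which the jaws open and shut (so a half turn about z gives the same grasp; the last joint's range is limited). The gripper opens to 85 mm and grips with 20 to 120 N. Pads are 22 mm wide; open, the fingers measure 114 mm over their backs; the gripper's body (76 mm by 85 mm) begins 54 mm behind the grasp point. The pads swing forward as they close: fully open they stand 13 mm farther back than shut.
Start: joints at [-1.339, 0.527, 1.433, -0, 1.181, -0.178], TCP at [0.25, -0.573, 0.304] pointing down, gripper open.
Joint ranges: [-3.08, 3.08], [-0.75, 2.2], [0.22, 2.44], [-1.43, 4.57], [0, 2.65], [-2.85, 2.85]. Speed limits (rad/s): [2.79, 2.79, 3.14, 3.14, 3.14, 3.14].

### API

Orientations are given as a unit quaternion [x, y, z, w].
In Python, from station import manip, cams, order gives the robot as it stands. The module is installed in compiled form; this text tells all that it offers.
- The arm moves only by the tool drive_tool, never from a script. Its arguments are lists of equal length, an entry for each row: "linear": the shift along the tool's x, y, z in mm, a list of three; "rot": the turn, a rotation vector about the tool's x, y, z in degrees, a list of three; "hand": the finger opening in mm, from 0 to 85.4. A call has 1 to 20 rows; each row shifts and turns the pose as measured when the row begins, along the tool's axes as they then stand; what a row does not reach is not made up. A row lasts 1/12 s, in which the tool goes at most 41.7 mm and 7.16 degrees, less where a joint would pass 70% of its speed; a pose out of reach is approached as far as the arm can. A call with a gripper value outside its range is refused whole. The fingers move at their own pace and stop on an object; "force" is the grip in N (left out, the last holds). Time passes only in rows, so rows that do not move let the fingers close. It gives the time, the measured TCP pose, the force and the opening at its end, in the units of the state.
- manip.sense(): the state, without advancing time (a new reading comes with each control period).
- cams.snapshot(name): name is "side" or "top"; returns the picture (400x640x3 uint8, red, green, blue); there is no depth.
- cams.camera_model(name): a dict with "vfov" (degrees; the focal length in pixels is half the picture's height over the tangent of half this angle, whatever the lens; pixels are square), "cx", "cy" (the principal point, pixels), "k1" (the pictures are not rectified: a ray, as slopes to the right and down, at radius r is drawn at 1 + k1 r^2 times it, then the intrinsics apply), "rvec" (rotation vector, rad) and "tvec" (3), from world to camera coordinates, as OpenCV has them. Camera axes: x right, y down, z forward; pixel columns grow to the right and rows downward; lengths in m; the calibration is good to about 2 mm. A picture is of the moment at which its call begins. camera_model takes no time and is no camera call.
- order.sign_off(): hands the job in, once; it reports no verdict.
Trained networks look in the newest picture that a camera, given by its name, has taken for a name from the list of things; names that differ only in an ending like _2 or _b are one class to them, and where a whole thing is asked for, a point or a joint stands for the part that bears it (a point fixed in the world has none). Each returns a list of dicts, best first, with "score" (0 to 1); they miss things now and then, are a little off and sometimes report something else, mostly with a low value. They report only what shows in the picture. A call takes as long as a camera call.
- cams.regions_of(label, camera): "pixels" (400x640 bool, what is visible of it) and "rect" ([left, top, right, bottom] in pixels, round what is visible of it).
- cams.spot_point(label, camera): "at" ([column, row] in pixels: a listed point, or the origin of a listed thing).
The state is a dict: "t": time; "q": joint angles; "qd": joint speeds; "tau": joint torques, N m; "tcp_pos": TCP position; "tool_rot": TCP orientation; "force": force on the tool from outside, world axes, zero at the start; "ft_torque": the same for the moment, N m; "finger_gap": opening from 0.0 (shut) to 1.0 (fully open).
Only numpy, scipy, OpenCV 4.12 (cv2) and the standard library are available. Lean on these libraries where they do the work, as an engineer would, in place of code of your own. Each camera call takes 0.05 s, during which the arm holds its last target. There are 200 camera calls.

## Working session

There is one attempt and no reset: what is moved stays moved. The work goes in short steps, Python scripts to look and compute and a tool call to move; the robot and the scene stay as the last step left them, time stands still between calls to the robot, and variables do not carry over. Pictures are saved under pics/ and viewed, about 8 in all and at most 12, crops included, and the job is handed in when it is done.

Besides the shell and the picture viewer there is one more tool, called after "Request:" as a command line: name --argument value ..., lists and objects as JSON in quotes. drive_tool: Moves the arm, as the interface text tells. Its arguments: {"type":"object","properties":{"linear":{"type":"array","items":{"type":"array","items":{"type":"number"}}},"rot":{"type":"array","items":{"type":"array","items":{"type":"number"}}},"hand":{"type":"array","items":{"type":"number"}},"force":{"type":"number"}},"required":["linear","rot","hand"]}

```bash
mkdir -p pics; cat > h.py <<'E'
import numpy as np, cv2
from station import manip, cams, order
from scipy.spatial.transform import Rotation as R
def cam(n):
    m=cams.camera_model(n); f=200/np.tan(np.radians(m['vfov'])/2)
    return f,m['cx'],m['cy'],m['k1'],R.from_rotvec(np.ravel(m['rvec'])).as_matrix(),np.ravel(m['tvec'])
def proj(n,P):
    f,cx,cy,k1,Rm,t=cam(n); p=np.atleast_2d(P)@Rm.T+t; s=p[:,:2]/p[:,2:]
    s=s*(1+k1*(s**2).sum(1,keepdims=True)); return s*f+[cx,cy]
def ray(n,uv):
    f,cx,cy,k1,Rm,t=cam(n); d=(np.atleast_2d(uv).astype(float)-[cx,cy])/f; s=d.copy()
    for _ in range(20): s=d/(1+k1*(s**2).sum(1,keepdims=True))
    return -Rm.T@t,np.c_[s,np.ones(len(s))]@Rm
def onz(n,uv,z):
    c,d=ray(n,uv); return c+d*((z-c[2])/d[:,2:])
def snap(n,name):
    im=cams.snapshot(n); cv2.imwrite(f'pics/{name}.png',im[:,:,::-1]); return im
E
python3 - <<'E'
from h import *
s=manip.sense(); print({k:np.round(v,3).tolist() for k,v in s.items()}, manip.tip_reach)
Z=dict(shelf_edge=.115,canopy_edge=.183,roller_top=.115,tag_red=.115,tag_green=.115,tag_blue=.115,box_red=0,box_green=0,cup=0,dispenser=0,printer=0,phone=0,chute=0)
for n in('top','side'):
    snap(n,n+'0'); print(n,'cam at',np.round(ray(n,[320,200])[0],3))
    for l,z in Z.items():
        r=cams.spot_point(l,n)
        print(l,[(np.round(a['at']).tolist(),round(a['score'],2),np.round(onz(n,a['at'],z)[0],3).tolist()) for a in r[:2]])
E
```

```text
{'t': 0.0, 'q': [-1.338, 0.528, 1.434, -0.0, 1.181, -0.178], 'qd': [0.001, 0.0, 0.0, -0.0, -0.0, -0.001], 'tau': [-0.0, -44.235, -17.803, -0.0, 0.008, 0.0], 'tcp_pos': [0.249, -0.572, 0.303], 'tool_rot': [0.979, 0.204, -0.0, -0.001], 'force': [0.953, 0.331, 0.019], 'ft_torque': [0.031, -0.023, 0.008], 'finger_gap': 0.999} 0.0726
top cam at [0.236 0.02  1.407]
shelf_edge [([311.0, 195.0], 0.97, [0.461, 0.023, 0.115]), ([316.0, 159.0], 0.45, [0.575, 0.009, 0.115])]
canopy_edge [([314.0, 147.0], 0.7, [0.595, 0.016, 0.183])]
roller_top [([315.0, 148.0], 0.7, [0.611, 0.012, 0.115]), ([288.0, 148.0], 0.54, [0.61, 0.099, 0.115])]
tag_red [([338.0, 153.0], 0.52, [0.597, -0.061, 0.115])]
tag_green [([289.0, 146.0], 0.57, [0.615, 0.095, 0.115]), ([424.0, 159.0], 0.55, [0.585, -0.332, 0.115])]
tag_blue [([315.0, 149.0], 0.75, [0.608, 0.012, 0.115])]
box_red [([443.0, 188.0], 0.88, [0.517, -0.426, 0.0])]
box_green [([242.0, 248.0], 0.75, [0.296, 0.243, 0.0]), ([198.0, 180.0], 0.61, [0.521, 0.403, 0.0])]
cup [([424.0, 158.0], 0.74, [0.62, -0.361, 0.0])]
dispenser []
printer [([247.0, 249.0], 0.79
[... 184 characters left out ...]
, 206.0], 0.9, [0.453, 0.03, 0.115]), ([230.0, 296.0], 0.37, [0.46, 0.481, 0.115])]
canopy_edge [([275.0, 173.0], 0.58, [0.6, 0.011, 0.183])]
roller_top [([276.0, 191.0], 0.77, [0.594, 0.016, 0.115])]
tag_red []
tag_green []
tag_blue []
box_red [([351.0, 164.0], 0.73, [0.505, -0.419, 0.0])]
box_green [([228.0, 297.0], 0.7, [0.531, 0.407, 0.0])]
cup [([322.0, 163.0], 0.87, [0.612, -0.368, 0.0]), ([229.0, 297.0], 0.59, [0.528, 0.404, 0.0])]
dispenser [([197.0, 296.0], 0.74, [0.614, 0.447, 0.0]), ([323.0, 287.0], 0.56, [0.3, 0.236, 0.0])]
printer [([326.0, 285.0], 0.76, [0.298, 0.222, 0.0])]
phone [([383.0, 207.0], 0.86, [0.285, -0.219, 0.0])]
chute [([275.0, 214.0], 0.81, [0.608, 0.004, 0.0])]
```

```bash
python3 - <<'E'
import cv2
a=cv2.imread('pics/top0.png')[90:290,160:480]; cv2.imwrite('pics/top0c.png',cv2.resize(a,(800,500),interpolation=cv2.INTER_CUBIC))
a=cv2.imread('pics/side0.png')[110:350,130:450]; cv2.imwrite('pics/side0c.png',cv2.resize(a,(800,600),interpolation=cv2.INTER_CUBIC))
E
```

```text
(no output)
```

View pics/top0c.png

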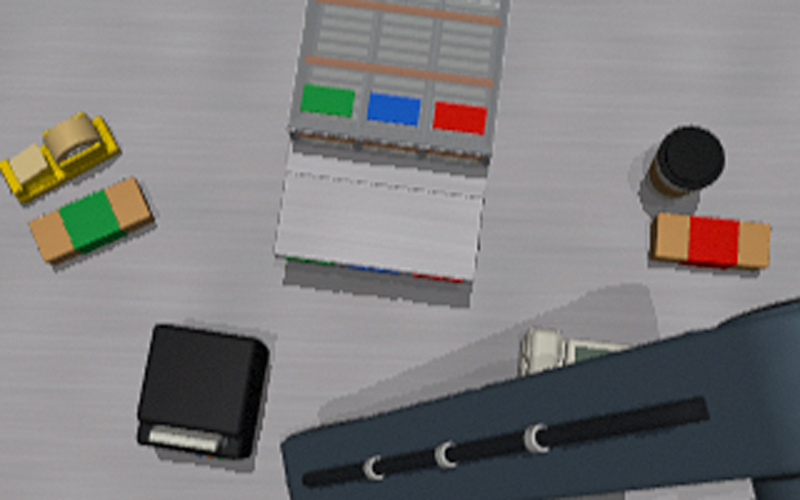

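View pics/side0c.png

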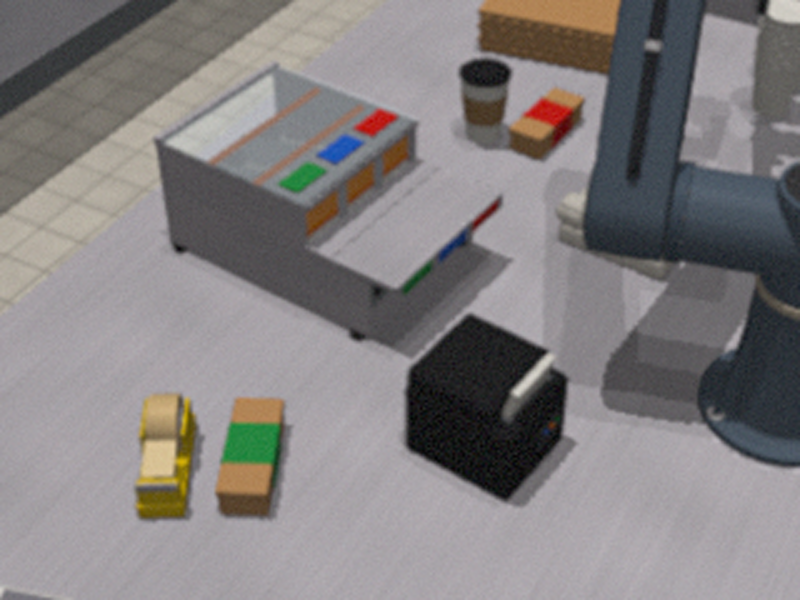

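The views show the lane plates as green (left), blue (middle) and red (right), at about (327,100), (393,108) and (460,118) in the top crop. The red box is on the right at (711,241) with the cup by its left half, so its right half is free. The green box is on the left at (92,222), with the dispenser beyond it. Next I'll fit precise poses.

```bash
cat >> h.py <<'E'
from scipy.optimize import minimize
def boxmask(n,x,y,yaw,dims,z0=0):
    L,W,H=dims; c=np.array([[a*L/2,b*W/2,h*H] for a in(-1,1) for b in(-1,1) for h in(0,1)])
    P=c@R.from_euler('z',yaw).as_matrix().T+[x,y,z0]
    m=np.zeros((1600,2560),np.uint8); hull=cv2.convexHull((proj(n,P)*4+1.5).astype(np.float32)).astype(np.int32)
    cv2.fillConvexPoly(m,hull,1); return cv2.resize(m.astype(np.float32),(640,400),interpolation=cv2.INTER_AREA)
def fit(masks,x0,dims):
    def cost(p): return sum(np.abs(boxmask(n,*p,dims)-m).sum() for n,m in masks.items())
    best=None
    for dy in(-.3,0,.3):
        r=minimize(cost,np.array(x0)+[0,0,dy],method='Nelder-Mead',options=dict(initial_simplex=np.array(x0)+[0,0,dy]+np.array([[0,0,0],[.02,0,0],[0,.02,0],[0,0,.2]])))
        if best is None or r.fun<best.fun: best=r
    return best
E
python3 - <<'E'
from h import *
im={n:cv2.imread(f'pics/{n}0.png') for n in('top','side')}
reg={}
for l in('box_red','box_green','cup','dispenser'):
    for n in('top','side'):
        r=cams.regions_of(l,n); print(l,n,[(round(a['score'],2),a['rect']) for a in r[:2]])
        if r: reg[l,n]=r[0]['pixels']
for l,x0 in(('box_red',(.51,-.422,1.55)),('box_green',(.525,.405,1.8))):
    for ns in(('top','side'),('top',),('side',)):
        ms={n:reg[l,n].astype(float) for n in ns if (l,n) in reg}
        if ms: r=fit(ms,x0,(.15,.06,.044)); print(l,ns,np.round(r.x,4),np.degrees(r.x[2]).round(1),r.fun, sum(m.sum() for m in ms.values()))
# plates by colour
for n in im:
    hsv=cv2.cvtColor(im[n],cv2.COLOR_BGR2HSV)
    for c,(lo,hi) in dict(red=(172,8),green=(50,75),blue=(100,125)).items():
        h=hsv[...,0]; m=((h>=lo)|(h<=hi) if lo>hi else (h>=lo)&(h<=hi))&(hsv[...,1]>150)&(hsv[...,2]>80)
        k,_,st,ce=cv2.connectedComponentsWithStats(m.astype(np.uint8))
        for i in range(1,k):
            if st[i,4]>60: print(n,c,st[i].tolist(),np.round(onz(n,ce[i],.186)[0],4))
E
```

```text
box_red top [(0.9, [423.1, 176.9, 467.0, 195.8])]
box_red side [(0.68, [192.6, 134.6, 331.0, 244.4]), (0.55, [336.0, 144.1, 365.2, 174.0])]
box_green top [(0.96, [172.0, 160.1, 221.2, 196.7]), (0.59, [216.2, 219.3, 267.1, 274.1])]
box_green side [(0.96, [213.7, 266.8, 243.5, 315.8]), (0.6, [260.3, 163.9, 315.5, 213.7])]
cup top [(0.63, [418.5, 139.0, 449.3, 170.2])]
cup side [(0.66, [314.1, 130.7, 335.8, 164.6])]
dispenser top [(0.91, [159.4, 133.4, 210.8, 168.1])]
dispenser side [(0.91, [186.3, 263.2, 207.9, 316.7])]
box_red ('top', 'side') [ 0.519  -0.4188  1.5291] 87.6 9286.4375 9601.0
box_red ('top',) [ 0.5185 -0.4189  1.5009] 86.0 68.375 955.0
box_red ('side',) [ 3.2535 -2.4506  2.3383] 134.0 8646.0 8646.0
box_green ('top', 'side') [0.5228 0.3986 2.031 ] 116.4 178.625 2060.0
box_green ('top',) [0.5234 0.402  2.0745] 118.9 82.8125 955.0
box_green ('side',) [0.5226 0.3976 2.0305] 116.3 56.9375 1105.0
top red [333, 131, 22, 13, 216] [ 0.6279 -0.071   0.186 ]
top red [435, 176, 21, 20, 356] [ 0.4868 -0.3716  0.186 ]
top green [280, 124, 22, 13, 205] [0.6446 0.088  0.186 ]
top green [184, 166, 24, 24, 335] [0.4902 0.361  0.186 ]
top blue [307, 127, 21, 13, 210] [0.6363 0.0089 0.186 ]
top blue [557, 342, 83, 58, 752] [ 0.009 -0.75   0.186]
side red [340, 150, 19, 18, 169] [ 0.4205 -0.2045  0.186 ]
side red [273, 154, 15, 10, 82] [ 0.6289 -0.0705  0.186 ]
side green [243, 176, 16, 10, 86] [0.6453 0.0885 0.186 ]
side green [220, 280, 22, 15, 283] [0.4344 0.5028 0.186 ]
side blue [480, 110, 79, 71, 2591] [-0.1015 -0.5273  0.186 ]
side blue [258, 165, 17, 10, 91] [0.6369 0.0092 0.186 ]
```

```bash
python3 - <<'E'
from h import *
t=cams.regions_of('box_red','top')[0]['pixels']; rs=cams.regions_of('box_red','side'); s=min(rs,key=lambda a:a['pixels'].sum())['pixels']
r=fit(dict(top=t.astype(float),side=s.astype(float)),(.518,-.42,1.5),(.15,.06,.044)); print(r.x,np.degrees(r.x[2]),r.fun,s.sum())
d={n:cams.regions_of('dispenser',n)[0]['pixels'].astype(float) for n in('top','side')}
r2=fit(d,(.6,.45,2.0),(.15,.056,.06)); print('disp',r2.x,np.degrees(r2.x[2]),r2.fun,[m.sum() for m in d.values()])
def loc(b,p):
    return R.from_euler('z',-b[2]).as_matrix()[:2,:2]@(np.array(p)-b[:2])
print('cup in red frame',[loc(r.x,p) for p in((.616,-.365),(.62,-.361),(.612,-.368))])
from station import cams
c=cams.regions_of('cup','top')[0]['pixels']; v,u=np.nonzero(c); 
print('lid ~',onz('top',[[436.5,153]],.124))
b=np.array([.5228,.3986,2.031]); print('disp in green',loc(b,r2.x[:2]),np.degrees(r2.x[2]-b[2]))
q=R.from_quat(manip.sense()['tool_rot']); print(q.as_matrix().round(3))
E
```

```text
[ 0.51860924 -0.42075512  1.49922528] 85.89928113757871 109.5 552
disp [0.60794387 0.45097954 2.20179766] 126.15371351386234 338.5 [np.float64(930.0), np.float64(985.0)]
cup in red frame [array([ 0.06257679, -0.09315438]), array([ 0.06685259, -0.0968581 ]), array([ 0.05929843, -0.08937915])]
lid ~ [[ 0.60447449 -0.36786294  0.124     ]]
disp in green [ 0.00911509 -0.09954903] 9.785985322792133
[[ 0.917  0.399 -0.   ]
 [ 0.399 -0.917  0.   ]
 [ 0.    -0.    -1.   ]]
```

Request:
drive_tool --linear '[[0,0,0],[0,0,0],[0,0,0],[0,0,0],[0,0,0],[0,0,0],[0,0,0],[0,0,0],[0,0,0],[12,26,0],[12,26,0],[12,26,0],[12,26,0],[12,26,0],[12,26,0],[12,26,0],[12,26,0],[12,26,0],[12,26,0]]' --rot '[[0,0,-6.9],[0,0,-6.9],[0,0,-6.9],[0,0,-6.9],[0,0,-6.9],[0,0,-6.9],[0,0,-6.9],[0,0,-6.9],[0,0,-6.9],[0,0,0],[0,0,0],[0,0,0],[0,0,0],[0,0,0],[0,0,0],[0,0,0],[0,0,0],[0,0,0],[0,0,0]]' --hand '[85,85,85,85,85,85,85,85,85,85,85,85,85,85,85,85,85,85,85]'

```text
t: 3.63
tcp_pos: [0.5185, -0.4623, 0.3034]
tool_rot: [0.722, 0.692, -0.002, 0.0]
force: [0.2, -0.6, 1.0]
finger_gap: 0.999
```

```bash
cat >> h.py <<'E'
def delta(x,y,yawdeg,z):
    s=manip.sense(); q=R.from_quat(s['tool_rot']); M=q.as_matrix()
    tgt=R.from_euler('z',yawdeg,degrees=True)*R.from_euler('x',180,degrees=True)
    rv=(q.inv()*tgt).as_rotvec(degrees=True)
    d=np.array([x,y,z])-s['tcp_pos']
    print('t',s['t'],'pos',np.round(s['tcp_pos'],4),'yaw',np.degrees(np.arctan2(M[1,0],M[0,0])).round(2),'q',np.round(s['q'],2),'F',np.round(s['force'],1),'gap',s['finger_gap'])
    print('lin now',(M.T@d*1000).round(1),'lin after rot',(tgt.as_matrix().T@d*1000).round(1),'rot',rv.round(2))
E
python3 -c "
from h import *
delta(.5152,-.4687,85.9,.0766)
snap('top','top1')
r=cams.regions_of('box_red','top')[:1]; print(r[0]['rect'] if r else 0)"
```

```text
t 3.6333 pos [ 0.5185 -0.4623  0.3034] yaw 87.54 q [-0.89  0.63  1.24 -0.    1.27 -0.84] F [ 0.2 -0.6  1. ] gap 0.9990502895528447
lin now [ -5.9  -2.5 226.8] lin after rot [ -6.6  -2.8 226.8] rot [-0.12  0.16  1.64]
0
```

Request:
drive_tool --linear '[[-6.6,-2.8,0],[0,0,0],[0,0,25],[0,0,25],[0,0,25],[0,0,25],[0,0,25],[0,0,25],[0,0,20],[0,0,0]]' --rot '[[0,0,1.6],[0,0,0],[0,0,0],[0,0,0],[0,0,0],[0,0,0],[0,0,0],[0,0,0],[0,0,0],[0,0,0]]' --hand '[85,85,85,85,85,85,85,85,85,85]'

```text
t: 4.57
tcp_pos: [0.5089, -0.4792, 0.1312]
tool_rot: [0.736, 0.677, -0.003, 0.005]
force: [-0.3, 1.5, -0.5]
finger_gap: 0.995
```

```bash
python3 -c "
from h import *
delta(.5152,-.4687,85.9,.0766)
a=snap('side','side1')[110:210,290:410]; b=snap('top','top1b')[130:230,400:520]
cv2.imwrite('pics/c1.png',cv2.resize(np.vstack([a,b])[:,:,::-1],None,fx=3,fy=3,interpolation=cv2.INTER_CUBIC))"
```

```text
t 4.5667 pos [ 0.5089 -0.4792  0.1312] yaw 85.19 q [-0.91  0.83  1.35 -0.01  0.95 -0.83] F [-0.3  1.5 -0.5] gap 0.9951190052666318
lin now [11.6  5.3 54.5] lin after rot [11.   5.6 54.6] rot [ 0.17  0.63 -0.71]
```

View pics/c1.png

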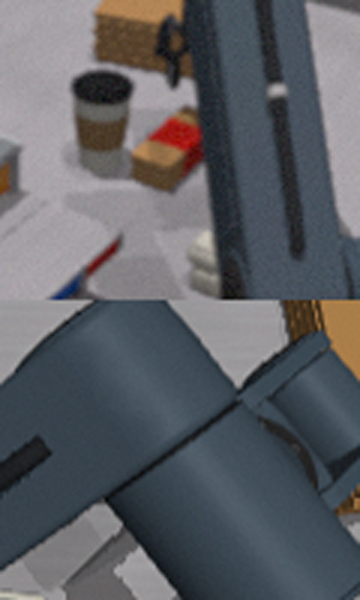

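The crop shows the gripper hanging over the right end of the red box, with the cup clear of it. The arm drifted by about 11 mm, so I'll correct that and descend.

Request:
drive_tool --linear '[[11,5.3,0],[0,0,0],[0,0,0],[0,0,10],[0,0,0]]' --rot '[[0.2,0.6,-0.7],[0,0,0],[0,0,0],[0,0,0],[0,0,0]]' --hand '[85,85,85,85,85]'

```text
t: 5.08
tcp_pos: [0.5192, -0.4733, 0.1331]
tool_rot: [0.732, 0.681, -0.001, 0.01]
force: [-0.2, 0.5, -0.0]
finger_gap: 0.996
```

```bash
python3 -c "
from h import *
delta(.5152,-.4687,85.9,.0766)"
```

```text
t 5.0833 pos [ 0.5192 -0.4733  0.1331] yaw 85.89 q [-0.9   0.82  1.35 -0.    0.95 -0.83] F [-0.2  0.5 -0. ] gap 0.9958741838593266
lin now [ 5.1 -5.1 56.4] lin after rot [ 4.3 -4.3 56.5] rot [ 0.76  0.85 -0.  ]
```

Request:
drive_tool --linear '[[2,-2.5,8],[2,-2,8],[0,0,8],[0,0,8],[0,0,8],[0,0,0]]' --rot '[[0.8,0.8,0],[0,0,0],[0,0,0],[0,0,0],[0,0,0],[0,0,0]]' --hand '[85,85,85,85,85,85]'

```text
t: 5.58
tcp_pos: [0.5149, -0.4684, 0.0891]
tool_rot: [0.732, 0.682, -0.001, -0.001]
force: [0.4, -0.0, -0.6]
finger_gap: 0.992
```

```bash
python3 -c "
from h import *
delta(.5152,-.4687,85.9,.0766)"
```

```text
t 5.5833 pos [ 0.5149 -0.4684  0.0891] yaw 85.94 q [-0.9   0.88  1.37 -0.    0.89 -0.83] F [ 0.4 -0.  -0.6] gap 0.9918327167786009
lin now [-0.3  0.4 12.5] lin after rot [-0.3  0.3 12.5] rot [-0.11 -0.01  0.04]
```

Request:
drive_tool --linear '[[0,0,6],[0,0,4],[0,0,0],[0,0,0],[0,0,0],[0,0,0],[0,0,0],[0,0,0],[0,0,0],[0,0,0]]' --rot '[[0,0,0],[0,0,0],[0,0,0],[0,0,0],[0,0,0],[0,0,0],[0,0,0],[0,0,0],[0,0,0],[0,0,0]]' --hand '[85,85,85,50,50,50,50,50,50,50]' --force 110

```text
t: 6.42
tcp_pos: [0.5146, -0.4684, 0.0765]
tool_rot: [0.732, 0.681, -0.001, -0.001]
force: [-0.2, 0.2, -1.7]
finger_gap: 0.689
```

```bash
python3 -c "
from h import *
delta(.5152,-.4687,85.9,.0766)"
```

```text
t 6.4167 pos [ 0.5146 -0.4684  0.0765] yaw 85.91 q [-0.9   0.9   1.37 -0.    0.88 -0.83] F [-0.2  0.2 -1.7] gap 0.6889873439593419
lin now [-0.2  0.6 -0.1] lin after rot [-0.2  0.6 -0.1] rot [-0.15 -0.06  0.01]
```

Request:
drive_tool --linear '[[0,0,-8],[0,0,-16],[0,0,-24],[0,0,-24],[0,0,-24],[0,0,-24],[0,0,-24],[0,0,-24],[0,0,-24],[0,0,-24],[0,0,-15],[0,0,0],[0,0,0]]' --rot '[[0,0,0],[0,0,0],[0,0,0],[0,0,0],[0,0,0],[0,0,0],[0,0,0],[0,0,0],[0,0,0],[0,0,0],[0,0,0],[0,0,0],[0,0,0]]' --hand '[50,50,50,50,50,50,50,50,50,50,50,50,50]'

```text
t: 7.5
tcp_pos: [0.511, -0.464, 0.3115]
tool_rot: [0.731, 0.683, -0.002, -0.012]
force: [-0.7, 0.5, -5.8]
finger_gap: 0.693
```

```bash
python3 -c "
from h import *
delta(.4603,-.0533,-5.95,.25)
a=snap('side','side2')[60:210,260:460]
cv2.imwrite('pics/c2.png',cv2.resize(a[:,:,::-1],None,fx=3,fy=3,interpolation=cv2.INTER_CUBIC))"
```

```text
t 7.5 pos [ 0.511  -0.464   0.3115] yaw 86.11 q [-0.9   0.62  1.23 -0.01  1.32 -0.83] F [-0.7  0.5 -5.8] gap 0.6925054071219522
lin now [405.4 -77.1  68.5] lin after rot [ -93.  -403.2   61.5] rot [-1.53  0.37 92.06]
```

View pics/c2.png

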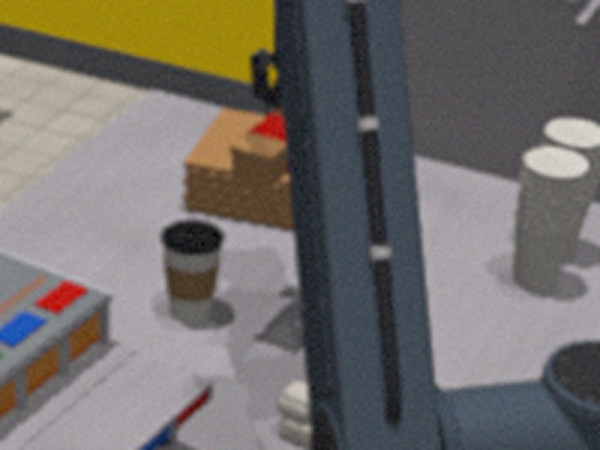

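The red box is lifted and held, and the cup is undisturbed. I'll turn it and carry it across.

Request:
drive_tool --linear '[[0,0,0],[0,0,0],[0,0,0],[0,0,0],[0,0,0],[0,0,0],[0,0,0],[0,0,0],[0,0,0],[0,0,0],[0,0,0],[0,0,0],[0,0,0],[0,0,0],[0,0,0],[0,0,0]]' --rot '[[0,0,3],[0,0,6.5],[0,0,6.5],[0,0,6.5],[0,0,6.5],[0,0,6.5],[0,0,6.5],[0,0,6.5],[0,0,6.5],[0,0,6.5],[0,0,6.5],[0,0,6.5],[0,0,6.5],[0,0,6.5],[0,0,3],[0,0,0]]' --hand '[50,50,50,50,50,50,50,50,50,50,50,50,50,50,50,50]'

```text
t: 8.88
tcp_pos: [0.497, -0.4488, 0.2695]
tool_rot: [0.996, -0.078, -0.041, -0.035]
force: [0.1, 0.4, -5.0]
finger_gap: 0.688
```

Request:
drive_tool --linear '[[-3,-12,0],[-6,-24,0],[-6,-24,0],[-6,-24,0],[-6,-24,0],[-6,-24,0],[-6,-24,0],[-6,-24,0],[-6,-24,0],[-6,-24,0],[-6,-24,0],[-6,-24,0],[-6,-24,0],[-6,-24,0],[-6,-24,0],[-6,-24,0],[-3,-20,0],[-2,-10,0],[0,0,0],[0,0,0]]' --rot '[[0,0,0],[0,0,0],[0,0,0],[0,0,0],[0,0,0],[0,0,0],[0,0,0],[0,0,0],[0,0,0],[0,0,0],[0,0,0],[0,0,0],[0,0,0],[0,0,0],[0,0,0],[0,0,0],[0,0,0],[0,0,0],[0,0,0],[0,0,0]]' --hand '[50,50,50,50,50,50,50,50,50,50,50,50,50,50,50,50,50,50,50,50]'

```text
t: 10.55
tcp_pos: [0.4419, -0.0132, 0.289]
tool_rot: [0.995, -0.064, -0.064, -0.051]
force: [0.8, -0.5, -5.0]
finger_gap: 0.689
```

```bash
python3 -c "
from h import *
delta(.4603,-.0533,-5.95,.25)"
```

```text
t 10.55 pos [ 0.4419 -0.0132  0.289 ] yaw -6.97 q [-0.32  0.35  1.83  0.07  1.12  1.34] F [ 0.8 -0.5 -5. ] gap 0.6890155740765997
lin now [28.2 40.8 31.9] lin after rot [22.5 38.  39. ] rot [-5.43  7.68 -1.38]
```

Request:
drive_tool --linear '[[0,0,0],[0,0,0],[0,0,0],[0,0,0],[8,13,5],[8,13,5],[6,11,5],[0,0,0],[0,0,0]]' --rot '[[-1.4,2,-0.3],[-1.4,2,-0.3],[-1.4,2,-0.4],[-1.2,1.7,-0.4],[0,0,0],[0,0,0],[0,0,0],[0,0,0],[0,0,0]]' --hand '[50,50,50,50,50,50,50,50,50]'

```text
t: 11.3
tcp_pos: [0.4611, -0.0637, 0.2709]
tool_rot: [0.999, -0.053, -0.0, 0.004]
force: [-1.2, 0.6, -4.9]
finger_gap: 0.69
```

```bash
python3 -c "
from h import *
delta(.4603,-.0533,-5.95,.25)"
```

```text
t 11.3 pos [ 0.4611 -0.0637  0.2709] yaw -6.11 q [-0.37  0.37  1.86 -0.01  0.92  1.31] F [-1.2  0.6 -4.9] gap 0.6900049233827124
lin now [ -1.9 -10.4  20.8] lin after rot [ -1.9 -10.3  20.9] rot [ 0.41  0.02 -0.16]
```

Request:
drive_tool --linear '[[-1,-5,5],[-1,-4,5],[0,0,5],[0,0,5],[0,0,0],[0,0,0]]' --rot '[[0.2,0,0],[0.2,0,0],[0,0,0],[0,0,0],[0,0,0],[0,0,0]]' --hand '[50,50,50,50,50,50]'

```text
t: 11.8
tcp_pos: [0.4585, -0.0528, 0.2481]
tool_rot: [0.999, -0.053, -0.002, -0.001]
force: [0.3, -0.0, -5.4]
finger_gap: 0.691
```

```bash
python3 -c "
from h import *
delta(.4603,-.0533,-5.95,.200)
a=snap('side','side3')[110:260,220:380]; b=snap('top','top3')[110:230,270:398]
cv2.imwrite('pics/c3.png',np.hstack([cv2.resize(a,(400,375),interpolation=cv2.INTER_CUBIC),cv2.resize(b,(400,375),interpolation=cv2.INTER_CUBIC)])[:,:,::-1])"
```

```text
t 11.8 pos [ 0.4585 -0.0528  0.2481] yaw -6.11 q [-0.36  0.4   1.89  0.    0.86  1.32] F [ 0.3 -0.  -5.4] gap 0.6906970595663476
lin now [ 2.1  0.4 48.1] lin after rot [ 1.9  0.3 48.1] rot [-0.12  0.24 -0.17]
```

View pics/c3.png

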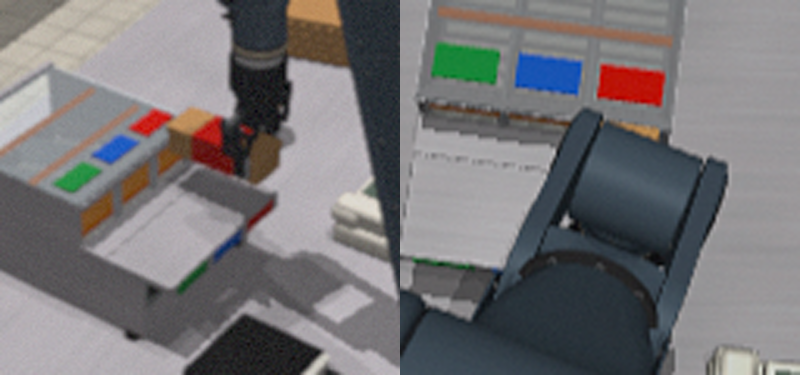

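The left panel shows the red box held level in line with the red lane, with its front just before the header. I'll lower it now.

Request:
drive_tool --linear '[[-2,0,6],[-1,0,8],[0,0,8],[0,0,8],[0,0,8],[0,0,5],[0,0,0],[0,0,0]]' --rot '[[0,0.2,-0.2],[0,0,0],[0,0,0],[0,0,0],[0,0,0],[0,0,0],[0,0,0],[0,0,0]]' --hand '[50,50,50,50,50,50,50,50]'

```text
t: 12.57
tcp_pos: [0.4559, -0.0527, 0.2008]
tool_rot: [0.999, -0.051, 0.001, -0.001]
force: [1.6, 0.6, -4.8]
finger_gap: 0.687
```

```bash
python3 -c "
from h import *
delta(.4603,-.0533,-5.95,.199)
r=cams.spot_point('shelf_edge','side')[:1]
a=snap('side','side4'); g=cv2.cvtColor(a,cv2.COLOR_RGB2HSV)
cv2.imwrite('pics/c4.png',cv2.resize(a[130:230,240:360,::-1],None,fx=5,fy=5,interpolation=cv2.INTER_CUBIC))"
```

```text
t 12.5667 pos [ 0.4559 -0.0527  0.2008] yaw -5.9 q [-0.36  0.48  1.94  0.    0.72  1.31] F [ 1.6  0.6 -4.8] gap 0.6872042037153181
lin now [4.4 0.1 1.8] lin after rot [4.4 0.1 1.8] rot [-0.1  -0.06  0.05]
```

View pics/c4.png

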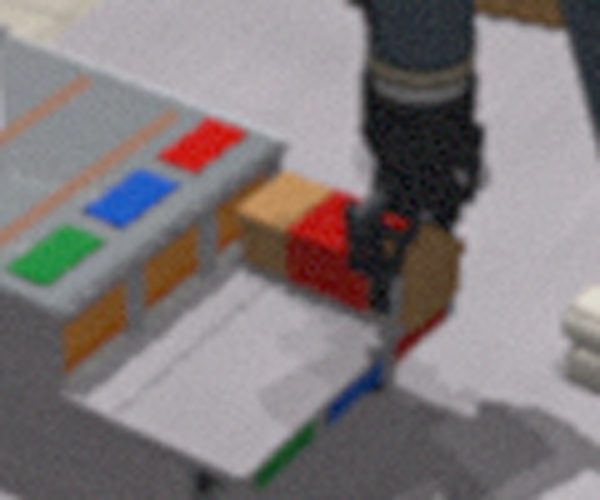

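Request:
drive_tool --linear '[[5,0,0.5],[6,0,0.5],[6,0,0],[6,0,0],[6,0,0],[5,0,0],[0,0,0]]' --rot '[[0,0,0],[0,0,0],[0,0,0],[0,0,0],[0,0,0],[0,0,0],[0,0,0]]' --hand '[50,50,50,50,50,50,50]'

```text
t: 13.25
tcp_pos: [0.4921, -0.0562, 0.201]
tool_rot: [0.999, -0.051, -0.001, -0.001]
force: [-0.4, -0.6, -5.0]
finger_gap: 0.688
```

```bash
python3 -c "
from h import *
delta(.5926-.024*.9946,-.0671+.024*.1037,-5.95,.199)"
```

```text
t 13.25 pos [ 0.4921 -0.0562  0.201 ] yaw -5.84 q [-0.34  0.52  1.85  0.    0.77  1.33] F [-0.4 -0.6 -5. ] gap 0.6877361627642777
lin now [77.1  0.6  1.8] lin after rot [77.1  0.4  2. ] rot [-0.09  0.08  0.11]
```

Request:
drive_tool --linear '[[6,0,0.5],[8,0,0.5],[8,0,0.5],[8,0,0],[8,0,0],[8,0,0],[8,0,0],[8,0,0],[6,0,0],[0,0,0],[0,0,0]]' --rot '[[0,0,0],[0,0,0],[0,0,0],[0,0,0],[0,0,0],[0,0,0],[0,0,0],[0,0,0],[0,0,0],[0,0,0],[0,0,0]]' --hand '[50,50,50,50,50,50,50,50,50,50,50]'

```text
t: 14.17
tcp_pos: [0.5696, -0.0643, 0.1983]
tool_rot: [0.999, -0.051, 0.001, -0.001]
force: [-0.5, 0.6, -6.2]
finger_gap: 0.691
```

```bash
python3 -c "
from h import *
delta(.5926-.024*.9946,-.0671+.024*.1037,-5.95,.199)"
```

```text
t 14.1667 pos [ 0.5696 -0.0643  0.1983] yaw -5.85 q [-0.31  0.6   1.66  0.    0.88  1.36] F [-0.5  0.6 -6.2] gap 0.6913334499950168
lin now [-0.8  0.4 -0.7] lin after rot [-0.8  0.4 -0.7] rot [-0.08 -0.11  0.1 ]
```

Request:
drive_tool --linear '[[0,0,1.5],[0,0,1],[0,0,0],[0,0,0],[0,0,0],[0,0,0],[0,0,0],[0,0,0],[0,0,0],[0,0,0],[0,0,0]]' --rot '[[0,0,0],[0,0,0],[0,0,0],[0,0,0],[0,0,0],[0,0,0],[0,0,0],[0,0,0],[0,0,0],[0,0,0],[0,0,0]]' --hand '[50,50,75,75,75,75,75,75,75,75,75]'

```text
t: 15.08
tcp_pos: [0.5726, -0.0653, 0.2011]
tool_rot: [0.999, -0.051, 0.008, 0.001]
force: [-0.6, -0.6, -0.3]
finger_gap: 0.878
```

```bash
python3 -c "
from h import *
delta(.5926-.024*.9946,-.0671+.024*.1037,-5.95,.199)
a=snap('side','side5')[100:220,210:350]; b=snap('top','top5')[70:190,270:410]
cv2.imwrite('pics/c5.png',np.hstack([cv2.resize(x,(400,343),interpolation=cv2.INTER_CUBIC) for x in(a,b)])[:,:,::-1])"
```

```text
t 15.0833 pos [ 0.5726 -0.0653  0.2011] yaw -5.89 q [-0.31  0.6   1.66  0.    0.87  1.36] F [-0.6 -0.6 -0.3] gap 0.8777779016282444
lin now [-4.  -0.3  2. ] lin after rot [-4.  -0.3  2.1] rot [ 0.07 -0.93  0.06]
```

View pics/c5.png

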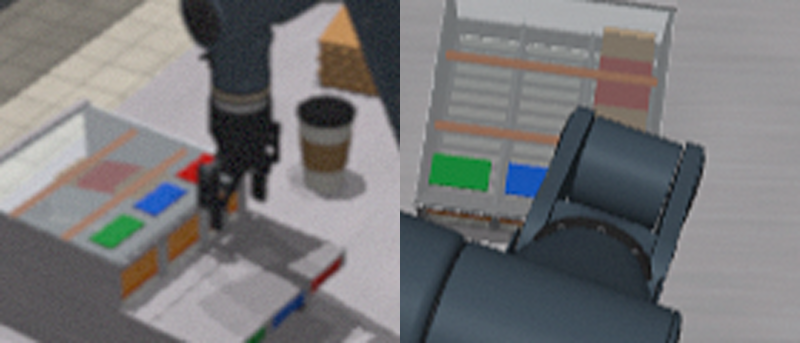

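The red box has run to the front stop, showing through the canopy at about (625,80) in the right panel. I'll retreat, rise and turn for the green box.

Request:
drive_tool --linear '[[-10,0,0],[-15,0,0],[-5,0,-10],[0,0,-20],[0,0,-25],[0,0,-25],[0,0,-25],[0,0,-10],[0,0,0]]' --rot '[[0,0,0],[0,0,0],[0,0,0],[0,0,0],[0,0,0],[0,0,0],[0,0,0],[0,0,0],[0,0,0]]' --hand '[75,75,75,75,75,75,75,75,75]'

```text
t: 15.93
tcp_pos: [0.54, -0.0618, 0.3226]
tool_rot: [0.999, -0.052, 0.007, 0.001]
force: [0.3, -0.5, -0.8]
finger_gap: 0.879
```

Request:
drive_tool --linear '[[0,0,0],[0,0,0],[0,0,0],[0,0,0],[0,0,0],[0,0,0],[0,0,0],[0,0,0],[0,0,0],[0,0,0],[0,0,0],[0,0,0],[0,0,0],[0,0,0],[0,0,0],[0,0,0],[0,0,0],[0,0,0],[0,0,0]]' --rot '[[0,0,-4],[0,0,-6.5],[0,0,-6.5],[0,0,-6.5],[0,0,-6.5],[0,0,-6.5],[0,0,-6.5],[0,0,-6.5],[0,0,-6.5],[0,0,-6.5],[0,0,-6.5],[0,0,-6.5],[0,0,-6.5],[0,0,-6.5],[0,0,-6.5],[0,0,-6.5],[0,0,-6.5],[0,0,-6.5],[0,0,-4]]' --hand '[75,75,75,75,75,75,75,75,75,75,75,75,75,75,75,75,75,75,75]'

```text
t: 17.52
tcp_pos: [0.537, -0.0604, 0.317]
tool_rot: [0.511, 0.859, 0.002, 0.001]
force: [1.2, 0.2, -0.0]
finger_gap: 0.875
```

```bash
python3 -c "
from h import *
delta(.5015,.4416,116.4,.30)"
```

```text
t 17.5167 pos [ 0.537  -0.0604  0.317 ] yaw 118.5 q [-0.32  0.4   1.63  0.    1.11 -0.82] F [ 1.2  0.2 -0. ] gap 0.8746081928001641
lin now [458.1 208.2  18. ] lin after rot [465.5 191.4  17. ] rot [0.29 0.   2.1 ]
```

Request:
drive_tool --linear '[[12,5,0],[24,10,0],[24,10,0],[24,10,0],[24,10,0],[24,10,0],[24,10,0],[24,10,0],[24,10,0],[24,10,0],[24,10,0],[24,10,0],[24,10,0],[24,10,0],[24,10,0],[24,10,0],[24,10,0],[24,10,0],[20,8,0],[8,3,0]]' --rot '[[0,0,1],[0,0,1.1],[0,0,0],[0,0,0],[0,0,0],[0,0,0],[0,0,0],[0,0,0],[0,0,0],[0,0,0],[0,0,0],[0,0,0],[0,0,0],[0,0,0],[0,0,0],[0,0,0],[0,0,0],[0,0,0],[0,0,0],[0,0,0]]' --hand '[80,80,80,80,80,80,80,80,80,80,80,80,80,80,80,80,80,80,80,80]'

```text
t: 19.18
tcp_pos: [0.5001, 0.4433, 0.3056]
tool_rot: [0.53, 0.848, -0.004, -0.005]
force: [0.8, -0.1, -0.6]
finger_gap: 0.936
```

Request:
drive_tool --linear '[[0,0,0],[0,0,0]]' --rot '[[0,0,0],[0,0,0]]' --hand '[80,80]'

```text
t: 19.35
tcp_pos: [0.4991, 0.4447, 0.304]
tool_rot: [0.528, 0.849, -0.005, -0.005]
force: [0.0, 0.4, -0.1]
finger_gap: 0.938
```

```bash
python3 -c "
from h import *
delta(.5015,.4416,116.4,.0766)"
```

```text
t 19.35 pos [0.4991 0.4447 0.304 ] yaw 116.2 q [0.56 0.59 1.31 0.01 1.26 0.1 ] F [ 0.   0.4 -0.1] gap 0.9375496244811725
lin now [ -4.6   4.1 227.3] lin after rot [ -3.8   0.8 227.4] rot [-0.82 -0.19 -0.2 ]
```

Request:
drive_tool --linear '[[-2,0.5,5],[-1.5,0.3,15],[0,0,20],[0,0,20],[0,0,20],[0,0,20],[0,0,20],[0,0,15],[0,0,8],[0,0,0],[0,0,0]]' --rot '[[-0.4,-0.1,-0.1],[-0.4,-0.1,-0.1],[0,0,0],[0,0,0],[0,0,0],[0,0,0],[0,0,0],[0,0,0],[0,0,0],[0,0,0],[0,0,0]]' --hand '[80,80,80,80,80,80,80,80,80,80,80]'

```text
t: 20.27
tcp_pos: [0.5064, 0.4236, 0.1551]
tool_rot: [0.534, 0.846, -0.002, 0.003]
force: [-0.2, -0.0, 0.3]
finger_gap: 0.938
```

```bash
python3 -c "
from h import *
delta(.5015,.4416,116.4,.0766)
a=snap('side','side6')[220:330,160:300]
cv2.imwrite('pics/c6.png',cv2.resize(a[:,:,::-1],None,fx=4,fy=4,interpolation=cv2.INTER_CUBIC))"
```

```text
t 20.2667 pos [0.5064 0.4236 0.1551] yaw 115.52 q [ 0.53  0.75  1.45 -0.01  0.94  0.09] F [-0.2 -0.   0.3] gap 0.9383343751794061
lin now [18.9  3.4 78.4] lin after rot [18.3  3.6 78.5] rot [-0.07  0.39 -0.89]
```

View pics/c6.png

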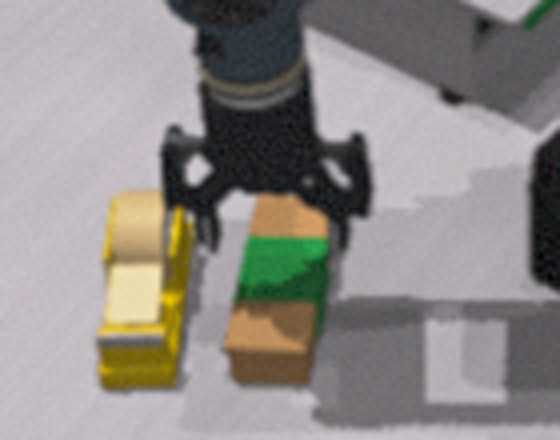

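The picture shows the fingers straddling the green box, clear of the dispenser. The tool is about 19 mm short of the grip point, so I'll correct that before descending.

Request:
drive_tool --linear '[[9,1.8,0],[8,1.5,0],[0,0,8],[0,0,8],[0,0,8],[0,0,8],[0,0,0],[0,0,0]]' --rot '[[0,0.2,-0.4],[0,0.2,-0.4],[0,0,0],[0,0,0],[0,0,0],[0,0,0],[0,0,0],[0,0,0]]' --hand '[80,80,80,80,80,80,80,80]'

```text
t: 20.98
tcp_pos: [0.5034, 0.4443, 0.1247]
tool_rot: [0.526, 0.85, 0.004, 0.001]
force: [0.1, -0.7, 0.1]
finger_gap: 0.938
```

```bash
python3 -c "
from h import *
delta(.5015,.4416,116.4,.0766)"
```

```text
t 20.9833 pos [0.5034 0.4443 0.1247] yaw 116.49 q [0.56 0.81 1.44 0.   0.89 0.09] F [ 0.1 -0.7  0.1] gap 0.9381088292294676
lin now [-1.7 -3.3 48.1] lin after rot [-1.6 -2.9 48.1] rot [ 0.48 -0.1   0.09]
```

Request:
drive_tool --linear '[[-1,-1.5,4],[-0.5,-1.3,8],[0,0,8],[0,0,8],[0,0,4],[0,0,0],[0,0,0]]' --rot '[[0.5,-0.1,0.1],[0,0,0],[0,0,0],[0,0,0],[0,0,0],[0,0,0],[0,0,0]]' --hand '[80,80,80,80,80,80,80]'

```text
t: 21.57
tcp_pos: [0.5012, 0.4405, 0.0881]
tool_rot: [0.527, 0.85, -0.002, -0.001]
force: [-0.1, -0.2, 0.4]
finger_gap: 0.938
```

```bash
python3 -c "
from h import *
delta(.5015,.4416,116.4,.0766)"
```

```text
t 21.5667 pos [0.5012 0.4405 0.0881] yaw 116.33 q [ 0.55  0.86  1.45 -0.    0.84  0.09] F [-0.1 -0.2  0.4] gap 0.9376535663430057
lin now [ 0.8  0.8 11.4] lin after rot [ 0.8  0.7 11.5] rot [-0.21  0.03 -0.07]
```

Request:
drive_tool --linear '[[0,0.4,5],[0,0.3,4],[0,0,1],[0,0,0],[0,0,0],[0,0,0],[0,0,0],[0,0,0],[0,0,0],[0,0,0]]' --rot '[[0,0,0],[0,0,0],[0,0,0],[0,0,0],[0,0,0],[0,0,0],[0,0,0],[0,0,0],[0,0,0],[0,0,0]]' --hand '[80,80,80,80,50,50,50,50,50,50]' --force 110

```text
t: 22.4
tcp_pos: [0.5024, 0.4413, 0.0779]
tool_rot: [0.527, 0.85, -0.001, -0.0]
force: [0.3, -1.0, -0.3]
finger_gap: 0.692
```

Request:
drive_tool --linear '[[0,0,-8],[0,0,-16],[0,0,-20],[0,0,-20],[0,0,-20],[0,0,-20],[0,0,-20],[0,0,-20],[0,0,-20],[0,0,-20],[0,0,-20],[0,0,-15],[0,0,0],[0,0,0]]' --rot '[[0,0,0],[0,0,0],[0,0,0],[0,0,0],[0,0,0],[0,0,0],[0,0,0],[0,0,0],[0,0,0],[0,0,0],[0,0,0],[0,0,0],[0,0,0],[0,0,0]]' --hand '[50,50,50,50,50,50,50,50,50,50,50,50,50,50]'

```text
t: 23.57
tcp_pos: [0.4946, 0.4376, 0.2984]
tool_rot: [0.529, 0.849, -0.014, -0.01]
force: [-1.0, -1.3, -4.9]
finger_gap: 0.687
```

```bash
python3 -c "
from h import *
delta(.6092-.139*.9946,.092+.139*.1037,174.05,.25)"
```

```text
t 23.5667 pos [0.4946 0.4376 0.2984] yaw 116.14 q [0.55 0.59 1.32 0.01 1.26 0.1 ] F [-1.  -1.3 -4.9] gap 0.6871352195287588
lin now [-287.  -165.4   53.4] lin after rot [ -10.8 -331.8   48.4] rot [ -1.75  -1.14 -57.9 ]
```

Request:
drive_tool --linear '[[0,0,0],[0,0,0],[0,0,0],[0,0,0],[0,0,0],[0,0,0],[0,0,0],[0,0,0],[0,0,0],[0,0,0],[0,0,0],[0,0,0],[0,0,0]]' --rot '[[-0.5,-0.3,-3],[-0.5,-0.3,-5],[-0.5,-0.3,-5],[-0.2,-0.2,-5],[0,0,-5],[0,0,-5],[0,0,-5],[0,0,-5],[0,0,-5],[0,0,-5],[0,0,-5],[0,0,-3],[0,0,0]]' --hand '[50,50,50,50,50,50,50,50,50,50,50,50,50]'

```text
t: 24.65
tcp_pos: [0.48, 0.4291, 0.271]
tool_rot: [0.044, 0.999, -0.021, -0.022]
force: [-0.4, -0.9, -4.5]
finger_gap: 0.688
```

```bash
python3 -c "
from h import *
delta(.6092-.139*.9946,.092+.139*.1037,174.05,.25)"
```

```text
t 24.65 pos [0.48   0.4291 0.271 ] yaw 174.88 q [ 0.56  0.61  1.38 -0.01  1.22 -0.92] F [-0.4 -0.9 -4.5] gap 0.6876956255302176
lin now [ -20.6 -321.    34.4] lin after rot [ -24.4 -321.9   21. ] rot [-2.57 -2.39  0.88]
```

Request:
drive_tool --linear '[[0,-8,-5],[0,-18,-4],[-1,-18,-2],[-1,-18,0],[-1,-18,0],[-1,-18,0],[-1,-18,0],[-1,-18,0],[-1,-18,0],[-1,-18,0],[-1,-18,0],[-1,-18,0],[-1,-18,0],[-1,-18,0],[-1,-18,0],[-1,-18,0],[0,-14,0],[0,-6,0],[0,0,0],[0,0,0]]' --rot '[[-0.8,-0.8,0.3],[-0.8,-0.8,0.3],[-0.8,-0.8,0.2],[0,0,0],[0,0,0],[0,0,0],[0,0,0],[0,0,0],[0,0,0],[0,0,0],[0,0,0],[0,0,0],[0,0,0],[0,0,0],[0,0,0],[0,0,0],[0,0,0],[0,0,0],[0,0,0],[0,0,0]]' --hand '[50,50,50,50,50,50,50,50,50,50,50,50,50,50,50,50,50,50,50,50]'

```text
t: 26.32
tcp_pos: [0.4422, 0.1065, 0.2801]
tool_rot: [0.067, 0.998, -0.007, -0.007]
force: [-0.9, 0.4, -4.7]
finger_gap: 0.683
```

```bash
python3 -c "
from h import *
delta(.6092-.139*.9946,.092+.139*.1037,174.05,.25)"
```

```text
t 26.3167 pos [0.4422 0.1065 0.2801] yaw 172.26 q [-0.    0.34  1.86 -0.02  0.95 -1.43] F [-0.9  0.4 -4.7] gap 0.6832841584408587
lin now [-28.9   4.3  29.7] lin after rot [-28.6   2.9  30.1] rot [-0.86 -0.7  -1.78]
```

Request:
drive_tool --linear '[[-8,1,3],[-10,1,6],[-8,0,6],[0,0,6],[0,0,6],[0,0,0],[0,0,0]]' --rot '[[-0.4,-0.3,-0.8],[-0.4,-0.3,-0.9],[0,0,0],[0,0,0],[0,0,0],[0,0,0],[0,0,0]]' --hand '[50,50,50,50,50,50,50]'

```text
t: 26.9
tcp_pos: [0.472, 0.1082, 0.2489]
tool_rot: [0.049, 0.999, 0.001, 0.0]
force: [1.0, 0.4, -4.3]
finger_gap: 0.685
```

```bash
python3 -c "
from h import *
delta(.6092-.139*.9946,.092+.139*.1037,174.05,.200)"
```

```text
t 26.9 pos [0.472  0.1082 0.2489] yaw 174.33 q [-0.01  0.42  1.84  0.    0.88 -1.48] F [ 1.   0.4 -4.3] gap 0.6849877282923568
lin now [ 0.9 -1.9 48.9] lin after rot [ 0.9 -1.8 48.9] rot [ 0.09 -0.    0.28]
```

Request:
drive_tool --linear '[[0.5,-1,6],[0.4,-0.6,8],[0,0,8],[0,0,8],[0,0,8],[0,0,6],[0,0,0],[0,0,0]]' --rot '[[0,0,0.2],[0,0,0],[0,0,0],[0,0,0],[0,0,0],[0,0,0],[0,0,0],[0,0,0]]' --hand '[50,50,50,50,50,50,50,50]'

```text
t: 27.57
tcp_pos: [0.4697, 0.1068, 0.1995]
tool_rot: [0.051, 0.999, 0.001, -0.001]
force: [-0.7, 0.6, -4.5]
finger_gap: 0.691
```

```bash
python3 -c "
from h import *
delta(.6092-.139*.9946,.092+.139*.1037,174.05,.200)
a=snap('side','side7')[150:250,220:340]
cv2.imwrite('pics/c7.png',cv2.resize(a[:,:,::-1],None,fx=5,fy=5,interpolation=cv2.INTER_CUBIC))"
```

```text
t 27.5667 pos [0.4697 0.1068 0.1995] yaw 174.13 q [-0.01  0.51  1.88  0.    0.75 -1.48] F [-0.7  0.6 -4.5] gap 0.6905807767845165
lin now [-1.3 -0.3 -0.5] lin after rot [-1.3 -0.3 -0.5] rot [ 0.07 -0.16  0.08]
```

View pics/c7.png

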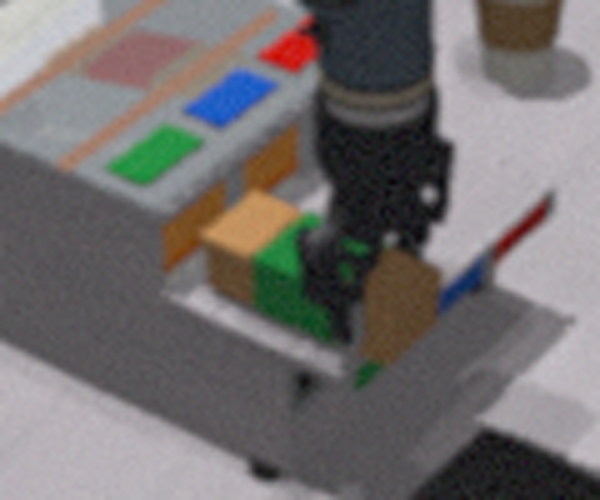

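The green box is level, just above the shelf and in line with the green lane's amber flap at (195,225). I'll push it in, 115 mm in all.

Request:
drive_tool --linear '[[-5,0,0],[-6,0,0],[-6,0,0],[-6,0,0],[-6,0,0],[-5,0,0],[0,0,0]]' --rot '[[0,0,0],[0,0,0],[0,0,0],[0,0,0],[0,0,0],[0,0,0],[0,0,0]]' --hand '[50,50,50,50,50,50,50]'

```text
t: 28.2
tcp_pos: [0.5054, 0.1032, 0.2]
tool_rot: [0.051, 0.999, 0.001, -0.004]
force: [-2.0, 0.4, -7.0]
finger_gap: 0.686
```

```bash
python3 -c "
from h import *
delta(.6092-.024*.9946,.092+.024*.1037,174.05,.199)"
```

```text
t 28.2 pos [0.5054 0.1032 0.2   ] yaw 174.12 q [-0.02  0.54  1.8   0.    0.81 -1.49] F [-2.   0.4 -7. ] gap 0.6861834966588375
lin now [-80.4  -0.5   0.4] lin after rot [-80.4  -0.4   1. ] rot [ 0.07 -0.43  0.07]
```

Request:
drive_tool --linear '[[-6,0,0.3],[-8,0,0.3],[-8,0,0],[-8,0,0],[-8,0,0],[-8,0,0],[-8,0,0],[-8,0,0],[-8,0,0],[0,0,0],[0,0,0]]' --rot '[[0,-0.3,0],[0,0,0],[0,0,0],[0,0,0],[0,0,0],[0,0,0],[0,0,0],[0,0,0],[0,0,0],[0,0,0],[0,0,0]]' --hand '[50,50,50,50,50,50,50,50,50,50,50]'

```text
t: 29.12
tcp_pos: [0.5847, 0.0946, 0.1978]
tool_rot: [0.051, 0.999, 0.0, 0.001]
force: [-0.2, -0.7, -5.8]
finger_gap: 0.687
```

```bash
python3 -c "
from h import *
delta(.6092-.024*.9946,.092+.024*.1037,174.05,.199)"
```

```text
t 29.1167 pos [0.5847 0.0946 0.1978] yaw 174.11 q [-0.03  0.62  1.61  0.    0.91 -1.5 ] F [-0.2 -0.7 -5.8] gap 0.6866783449261251
lin now [-0.6 -0.1 -1.2] lin after rot [-0.6 -0.1 -1.2] rot [0.05 0.08 0.06]
```

Now release, then retreat, rise and clear the view.

Request:
drive_tool --linear '[[0,0,1],[0,0,0],[0,0,0],[0,0,0],[0,0,0],[0,0,0],[0,0,0],[0,0,0],[0,0,0],[0,0,0],[0,0,0]]' --rot '[[0,0,0],[0,0,0],[0,0,0],[0,0,0],[0,0,0],[0,0,0],[0,0,0],[0,0,0],[0,0,0],[0,0,0],[0,0,0]]' --hand '[50,75,75,75,75,75,75,75,75,75,75]'

```text
t: 30.03
tcp_pos: [0.5883, 0.0949, 0.203]
tool_rot: [0.051, 0.999, 0.001, 0.009]
force: [-0.3, -0.4, -1.3]
finger_gap: 0.881
```

Request:
drive_tool --linear '[[10,0,0],[15,0,0],[15,0,0],[15,0,-10],[10,0,-20],[0,0,-20],[0,0,-20],[0,0,-20],[0,0,-20],[0,0,-10],[15,0,0],[20,0,0],[20,0,0],[15,0,0],[0,0,0],[0,0,0]]' --rot '[[0,0,0],[0,0,0],[0,0,0],[0,0,0],[0,0,0],[0,0,0],[0,0,0],[0,0,0],[0,0,0],[0,0,0],[0,0,0],[0,0,0],[0,0,0],[0,0,0],[0,0,0],[0,0,0]]' --hand '[75,75,75,75,75,75,75,75,75,75,75,75,75,75,75,75]'

```text
t: 31.37
tcp_pos: [0.4462, 0.1088, 0.3253]
tool_rot: [0.052, 0.999, 0.001, 0.009]
force: [-0.7, 0.2, 0.1]
finger_gap: 0.876
```

```bash
python3 -c "
from h import *
delta(.45,.1,174.05,.3)
a=snap('side','side8')[100:340,140:400]; b=snap('top','top8')[60:290,150:480]
cv2.imwrite('pics/c8.png',np.hstack([cv2.resize(a,(400,369),interpolation=cv2.INTER_CUBIC),cv2.resize(b,(400,369),interpolation=cv2.INTER_CUBIC)])[:,:,::-1])
for l in('cup','dispenser','printer','phone'):
  for n in('top','side'):
    r=cams.spot_point(l,n)[:1]; print(l,n,[(onz(n,a['at'],0)[0].round(3),round(a['score'],2)) for a in r])"
```

```text
t 31.3667 pos [0.4462 0.1088 0.3253] yaw 174.09 q [-0.01  0.27  1.81  0.    1.04 -1.47] F [-0.7  0.2  0.1] gap 0.8763690674419298
lin now [-4.2 -8.4 25.4] lin after rot [-4.7 -8.3 25.3] rot [0.12 1.02 0.04]
cup top [(array([ 0.617, -0.359,  0.   ]), 0.68)]
cup side [(array([ 0.619, -0.378,  0.   ]), 0.59)]
dispenser top [(array([0.615, 0.457, 0.   ]), 0.72)]
dispenser side [(array([0.611, 0.442, 0.   ]), 0.61)]
printer top [(array([0.614, 0.452, 0.   ]), 0.49)]
printer side [(array([0.301, 0.243, 0.   ]), 0.91)]
phone top [(array([ 0.303, -0.238,  0.   ]), 0.85)]
phone side []
```

View pics/c8.png

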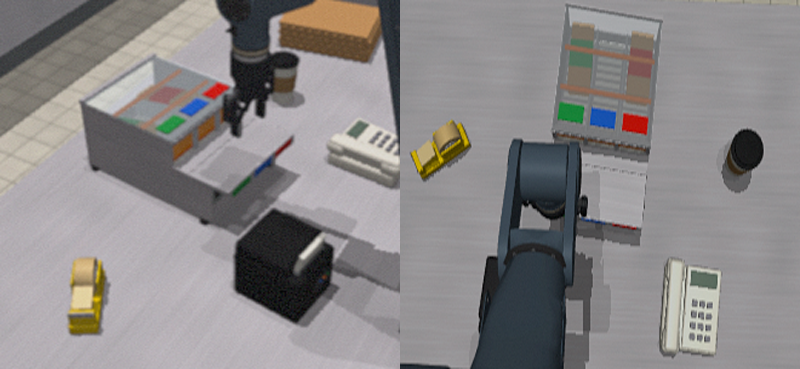

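Both boxes lie at the front stop in their own lanes: green at (580,55) and red at (643,55) in the right panel. The visible flaps hang shut, and everything else is standing. The arm is clear, so I'll hand in.

```bash
python3 -c "
from h import *
print(order.sign_off())"
```

```text
the job is handed in; nothing more can be done
None
```

Both boxes are in the chute, red in the red (right) lane and green in the green (left) lane, and the job is handed in. I gripped each box by its rear half, pushed it lid up through its flap, and let go once its middle had passed the mouth. The robot's clock was at about 31 s at the last check, against the 70 s limit.

- **Boxes:** the final top and side pictures show both lying at the front stop in their own lanes.
- **Flaps:** the green and middle flaps hang shut. The gripper hid the red flap in the last side view; I take it as shut because the red box sits as far in as the green one.
- **Other things:** the cup, dispenser and printer were found standing within about 2 cm of their first positions. The phone shows standing in the final pictures, but its two position readings differ by about 26 mm. The arm partly hid it at the start and only one camera found it each time, so I put that down to the camera reading.
- **Disagreeing readings:** one top-view "printer" result landed on the dispenser, so I ignored it. The side camera missed the phone.
- **Forces:** the force readings taken between moves stayed under about 8 N.

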